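# Click the shoe stretcher to the size marked in red

### The arm

A 7-joint arm with a two-finger parallel gripper is mounted at the origin on the work surface. World frame = base frame: x ahead of the robot, y to its left, z up, the work surface at z = 0. Lengths are in m, angles in rad, forces in N, time in s.
With the tool pointing down it reaches from about 0.425 to 0.925 m from the base axis. Payload 6.8 kg.
Tool frame: the origin (TCP) lies at the very end of the fingers, on their centre line; the grasp point (between the pads) lies 19 mm behind it (r.tcp_to_grasp is the distance from the TCP to the grasp point, in m); z points along the fingers, y is the line along which they close (so a half turn about z gives the same grasp; the last joint's range is limited). The gripper opens to 85 mm and grips with 20 to 120 N. Pads are 22 mm wide; open, the fingers measure 114 mm over their backs; the gripper's body (76 mm by 85 mm) begins 54 mm behind the grasp point. The pads swing forward as they close: fully open they stand 13 mm farther back than shut.
Start: joints at [1.058, 0.477, 0.022, 1.555, -0.011, 1.109, -0.083], TCP at [0.266, -0.62, 0.231] pointing down, gripper open.
Joint ranges: [-2.96, 2.96], [-0.34, 2.1], [-1.41, 1.46], [0.24, 2.44], [-1.37, 4.51], [0.17, 1.92], [-2.96, 2.96]. Speed limits (rad/s): [2.39, 2.39, 3.14, 3.14, 3.14, 3.14, 3.14].

### API

Orientations are given as a rotation vector (axis times angle).
In Python, from bench import r gives the robot as it stands.
- The arm moves only by the tool step_arm, never from a script. Its argument "moves" is a list of rows, each a list of 7 numbers: the shift along the tool's x, y, z in mm, then the turn, a rotation vector about the tool's x, y, z in rad, then the finger opening in mm, from 0 to 85.4. A call has 1 to 8 rows; each row is the pose to reach, as a shift and turn from the pose commanded when the call began, along the tool's axes at that moment; what a row does not reach only later rows make up. A row lasts 1/10 s, in which the tool goes at most 50 mm and 8.59 degrees, less where a joint would pass 70% of its speed; a pose out of reach is approached as far as the arm can. A call with a gripper value outside its range is refused whole. The fingers move at their own pace and stop on an object; "grip_force" is the grip in N (left out, the last holds). Time passes only in rows, so rows that repeat a pose let the fingers close. It gives the time, the measured TCP pose, the force, the opening and the grip force at its end, in the units of the state.
- r.get_obs(): the state, without advancing time (a new reading comes with each control period).
- r.grab_frame(name): name is "side" or "top"; returns a dict with "image" (420x560x3 uint8, red, green, blue), "depth" (420x560 float32, m along the optical axis (not along the pixel's ray), 0 where there is no reading), "mtx" (3x3 intrinsics, pixels), "k1" (the pictures are not rectified: a ray, as slopes to the right and down, at radius r is drawn at 1 + k1 r^2 times it, then the intrinsics apply), "rvec" (rotation vector, rad) and "tvec" (3), from world to camera coordinates, as OpenCV has them. Camera axes: x right, y down, z forward; pixel columns grow to the right and rows downward; lengths in m; the calibration is good to about 2 mm. A picture is of the moment at which its call begins.
- r.hand_in(): hands the job in; it is judged then, once.
The state is a dict: "clock": time; "joints": joint angles; "qvel": joint speeds; "tau": joint torques, N m; "tcp_pos": TCP position; "orientation": TCP orientation; "contact_force": force on the tool from outside, world axes, zero at the start; "moment": the same for the moment, N m; "grip_width": finger opening in m; "gripper_force": force on a finger pad.
Only numpy, scipy, OpenCV 4.12 (cv2) and the standard library are available. Lean on these libraries where they do the work, as an engineer would, in place of code of your own. Each camera call takes 0.05 s, during which the arm holds its last target. There are 200 camera calls.

### The job

Set the shoe stretcher lying in the white polish tray to the size marked in red: with your fingertips gently push its wooden heel block along the steel bar towards the toe until the spring roller clicks into the notch at the red paint mark, and leave it sitting there. Only push: do not grip the heel block, and leave the tins, brush, dauber, bottle and shoehorn lying where they are.

Things in the scene. Friction and masses are not known exactly. Their poses are not given: they have to be found in the camera images.
- heel_push (a point): Middle of the flat rear face (40 mm wide) of the beech heel block: the face to push on. Block 54 mm wide, 46 mm long along the bar; its top is 15 mm above this point. It can only slide along the bar. Axes: y level along the bar towards the toe (the way to push), z up. The tip of the push may be at this height or 10 mm lower; brush and dauber lie over 25 mm off each side of the block.
- stretcher: Shoe stretcher, held fast in the tray, heel block aside. Origin on the tray floor; y runs along the bar to the toe. Steel bar 24 mm wide (x -14 to +10), 6 mm thick, top at z 26 mm (19 mm below heel_push), from y -165 to +95; its +x edge has the three notches. Steel turning knob, 26 mm across, at y -188 to -201, top at z 36. Toe: two beech halves, 82 mm wide together, 52 mm high, from y +95 to +205.
- heel (a joint): Slide of the heel block to the toe, m: 0 = longest, 0.092 = end stop. Notches at 0.028, 0.052, 0.076; it starts before all three. Between notches it slides at 1 to 2 N and stays where left. At a notch the roller drops in (draws itself to the middle from about 3 mm off, the push falls to nothing); climbing out takes about 8 to 12 N; no more is ever needed. Works alike both ways: a slip too far can be pushed back.
- catch_roller (a point): Point on the bar's top, on the line of the paint marks (x -6 mm in the stretcher), abreast of the brass spring roller (10 mm across) that runs along the bar's notched edge on a steel arm. Moves with the heel block, 68 mm ahead (+y) of heel_push and 22 mm ahead of the block's front, in view from above. Level with a paint mark along the bar = the roller is in that notch. Axes as heel_push.
- mark_red: Red paint stripe (15 mm across the bar, 7.5 mm along it) on top of the steel bar, abreast of one of the three notches: the wanted one. Origin at the stripe's middle on the bar's top face. Axis y points along the bar towards the toe. Which notch is red differs from start to start.
- mark_blue: Blue paint stripe, the same size, at another notch (someone else's size). Notches are 24 mm apart.
- mark_yellow: Yellow paint stripe, the same size, at the remaining notch.
- tray: White plastic tray, 270 x 420 mm, walls 38 mm high and 4 mm thick, fixed in the drawer. Origin under its middle, floor 4 mm above it. The stretcher's bar lies over the tray's y axis, toe against the +y wall.
- drawer: Wooden drawer lifted out of the chest, 500 x 800 mm, walls 75 mm high (front, on the robot's side, 92 mm), floor 12 mm thick, fixed on the table. Origin under its middle.
- tin_black_mid (a point): Middle of the closed tin with the black lid, 72 mm across, 23 mm high, loose in the tray beside the toe. Leave alone.
- tin_brown_mid (a point): Middle of the closed tin with the brown lid, same size, loose in the tray on the toe's other side. Leave alone.
- brush_mid (a point): Middle of the wooden shoe brush, 50 x 150 mm, 44 mm high, loose in the tray on the -x side of the heel block. Leave alone.
- dauber_mid (a point): Middle of the green plastic dauber, 36 x 130 mm, 23 mm high, loose in the tray on the +x side of the heel block. Leave alone.
- liquid_mid (a point): Middle of the dark bottle of liquid polish, 40 mm across, 105 mm high, standing in the drawer beyond the tray's +y end. Leave alone.
- shoehorn: Blue plastic shoehorn, 200 x 36 x 6 mm, lying in the drawer beyond the tray's -y end. Leave alone.

How it is judged:
At the end, for the whole second after the job is handed in: The roller sits in the notch at the red mark (within 3 mm along the bar), the heel block is still, and the tins, brush, dauber, bottle and shoehorn are within 15 mm of where they were (y of catch_roller in the frame of mark_red between -0.003 and 0.003 m and velocity of joint heel between -0.005 and 0.005 m/s and not (distance of any of tin_black_mid, tin_brown_mid, brush_mid, dauber_mid, liquid_mid, shoehorn from where it was at the start of the episode above 0.015 m)); the robot touches nothing.
It fails at once if a tin, the brush, the dauber, the bottle or the shoehorn is moved or lifted by more than 15 mm (distance of any of tin_black_mid, tin_brown_mid, brush_mid, dauber_mid, liquid_mid, shoehorn from where it was at the start of the episode above 0.015 m).
It fails at once if the heel block is gripped, or pushed harder than 30 N (contact force between heel and the fingers above 30 N or contact force between heel and the arm above 30 N).
It also fails if it takes over 43 s, if anything falls off the work surface, if the arm or the gripper's body presses on something with over 40 N, if the wrist force passes 120 N, or if a joint passes its speed limit or range.

## Working session

There is one attempt and no reset: what is moved stays moved. The work goes in short steps, Python scripts to look and compute and a tool call to move; the robot and the scene stay as the last step left them, time stands still between calls to the robot, and variables do not carry over. Pictures are saved under pics/ and viewed, at most 10 in all, crops included, and the job is handed in when it is done.

Besides the shell and the picture viewer there is one more tool, called after "Call:" by a JSON object that holds its "op" and its "data". step_arm: Moves the arm, as the interface text tells. Its arguments: {"type":"object","properties":{"moves":{"type":"array","items":{"type":"array","items":{"type":"number"}}},"grip_force":{"type":"number"}},"required":["moves"]}

```bash
mkdir -p pics; cat > h.py <<'E'
import numpy as np, cv2
from bench import r
def grab(n,fn=None):
    f=r.grab_frame(n)
    if fn: cv2.imwrite('pics/'+fn,f['image'][:,:,::-1])
    return f
def ray(f,u,v):
    K=f['mtx'];d=np.array([(u-K[0,2])/K[0,0],(v-K[1,2])/K[1,1]]);s=d.copy()
    for _ in range(20): s=d/(1+f['k1']*(s@s))
    R=cv2.Rodrigues(np.array(f['rvec'],float))[0];t=np.array(f['tvec'],float).ravel()
    return -R.T@t, R.T@np.array([s[0],s[1],1.]),R,t
def onplane(f,u,v,z):
    o,d,_,_=ray(f,u,v); return o+d*(z-o[2])/d[2]
def bydepth(f,u,v):
    o,d,_,_=ray(f,u,v); return o+d*np.median(f['depth'][int(v)-1:int(v)+2,int(u)-1:int(u)+2])
E
python3 - <<'E'
from h import *
f=grab('top','t0.png');g=grab('side','s0.png')
for q in(f,g): print(q['mtx'].round(1).tolist(),q['k1'],ray(q,280,210)[:2])
print(r.get_obs())
E
```

```text
[[401.9, 0.0, 276.3], [0.0, 401.9, 206.8], [0.0, 0.0, 1.0]] -0.07075099100833329 (array([ 0.3772715 , -0.0093929 ,  0.96881622]), array([ 0.1807279 ,  0.01008644, -0.98355621]))
[[507.8, 0.0, 283.9], [0.0, 507.8, 208.8], [0.0, 0.0, 1.0]] -0.18320874224410533 (array([0.37444825, 0.78325203, 0.80293424]), array([ 0.19971307, -0.71870876, -0.66606103]))
{'clock': 0.1, 'joints': array([ 1.05788873,  0.47770802,  0.02234032,  1.55632384, -0.01149778,
        1.10930047, -0.0831073 ]), 'qvel': array([ 0.00095522, -0.00212093, -0.0011094 , -0.00135151, -0.00077808,
        0.00203903,  0.00123348]), 'tau': array([ 4.85373224e-03, -5.97755814e+01,  1.61396764e+00, -2.81951022e+01,
        1.28952228e-02,  5.04962954e-03,  2.85437397e-05]), 'tcp_pos': array([ 0.26563054, -0.61997128,  0.23044135]), 'orientation': array([-3.07593642e+00, -6.31250493e-01,  6.87766858e-04]), 'contact_force': array([ 0.3295596 ,  0.18772807, -0.21260397]), 'moment': array([ 0.0388261 ,  0.0037875 , -0.01013413]), 'gripper_force': 0.0, 'grip_width': 0.08540885824944613}
```

View pics/t0.png

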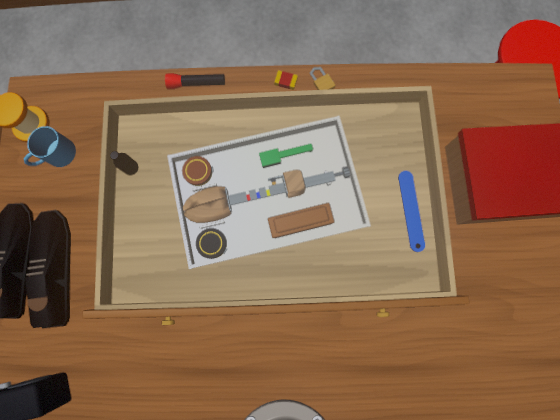

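View pics/s0.png

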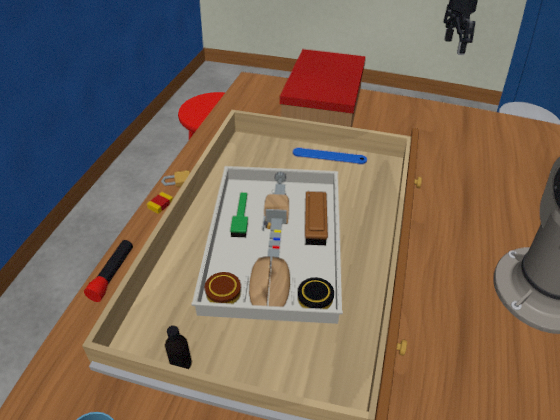

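The top view shows the red mark nearest the toe (about 248,198), then blue (258,195) and yellow (267,193). The heel block is at (294,183) and the knob at (347,172). Red is the third notch, so the block has to pass two others. Next I'll measure.

```bash
cat >> h.py <<'E'
def marks(f,zbar):
    hsv=cv2.cvtColor(f['image'],cv2.COLOR_RGB2HSV); H,S,V=[hsv[:,:,i].astype(int) for i in range(3)]
    win=np.zeros(H.shape,bool); win[170:215,225:300]=1
    out={}
    for n,m in dict(red=((H<6)|(H>174))&(S>150)&(V>90),blue=(H>108)&(H<130)&(S>150)&(V>80),yellow=(H>24)&(H<36)&(S>130)&(V>110)).items():
        v,u=np.nonzero(m&win)
        if len(u): out[n]=(len(u),u.mean(),v.mean(),onplane(f,u.mean(),v.mean(),zbar))
    return out
E
python3 - <<'E'
from h import *
np.set_printoptions(precision=4,suppress=True)
f=grab('top')
m=marks(f,.042)
for k,v in m.items(): print(k,v)
for p in [(248,198),(294,183),(347,172),(320,181),(310,215),(320,150),(300,150),(300,220),(330,200)]: print(p,bydepth(f,*p))
c=f['image'][140:250,220:370,::-1]; cv2.imwrite('pics/t1.png',cv2.resize(c,None,fx=5,fy=5,interpolation=cv2.INTER_CUBIC))
E
```

```text
red (9, np.float64(247.77777777777777), np.float64(196.88888888888889), array([0.5805, 0.0758, 0.042 ]))
blue (7, np.float64(257.57142857142856), np.float64(194.85714285714286), array([0.585 , 0.0525, 0.042 ]))
yellow (14, np.float64(267.85714285714283), np.float64(192.64285714285714), array([0.5899, 0.0281, 0.042 ]))
(248, 198) [0.5774 0.075  0.0442]
(294, 183) [ 0.6034 -0.0333  0.0764]
(347, 172) [ 0.634  -0.1597  0.0515]
(320, 181) [ 0.6158 -0.096   0.042 ]
(310, 215) [ 0.5314 -0.0686  0.0594]
(320, 150) [ 0.7016 -0.1013  0.0165]
(300, 150) [ 0.695  -0.0508  0.0389]
(300, 220) [ 0.5201 -0.0454  0.0602]
(330, 200) [ 0.5746 -0.1209  0.0163]
```

View pics/t1.png

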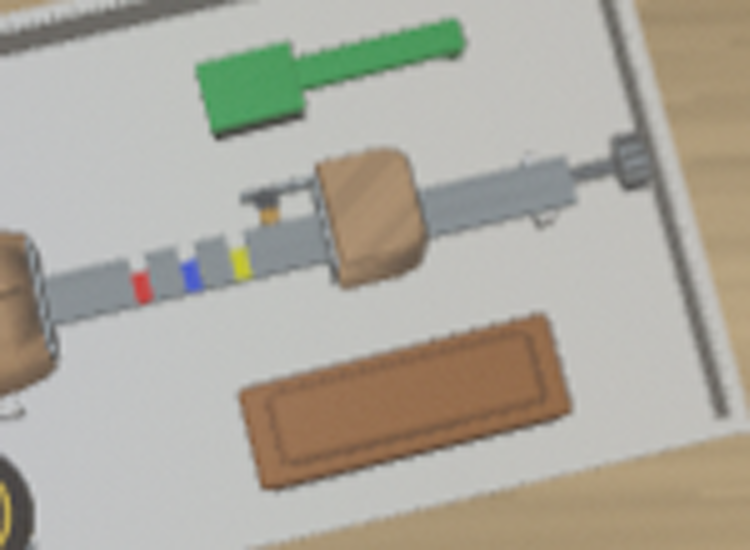

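Zoomed crop (5x, offset 220,140): the bar runs from (52,298) to (574,181), and the roller is at about (270,213), just before yellow. The rear face of the block is at about (426,212). Red is the third notch.

```bash
python3 - <<'E'
from h import *
from scipy.spatial.transform import Rotation as Ro
np.set_printoptions(precision=4,suppress=True)
f=grab('top')
P=lambda u,v,z: onplane(f,220+(u-2)/5,140+(v-2)/5,z)
a,b=P(52,298,.042),P(574,181,.042); d=(b-a)[:2]; d=-d/np.linalg.norm(d)
print('bar',a,b,'ang',np.degrees(np.arctan2(d[1],d[0])))
x=np.array([d[1],-d[0]])
m=marks(f,.042); red=m['red'][3][:2]
for n,p in dict(roller=P(270,213,.042),rear_top=P(424,214,.072),front=P(332,228,.076),blockmid=P(375,215,.076),blue=m['blue'][3],yel=m['yellow'][3],knob=P(630,160,.05),bar=(a+b)/2).items():
    q=np.asarray(p)[:2]-red; print(n,p,'along',q@d*1000,'x',q@x*1000-6)
np.save('fr.npy',np.r_[red,d])
# target: 25mm behind nominal rear, stretch x=0
o=r.get_obs(); R=Ro.from_rotvec(o['orientation'])
Rt=Ro.from_matrix(np.c_[np.r_[d,0],np.r_[-x*-1,0]*1,[0,0,-1]])
print(np.linalg.det(Rt.as_matrix()))
print('turn',(R.inv()*Rt).as_rotvec())
rear=P(424,214,.072)[:2]
t=np.r_[rear-d*.03,.231]
print(t,'shift',R.inv().apply(t-o['tcp_pos'])*1000)
E
```

```text
bar [0.5758 0.1179 0.042 ] [ 0.6279 -0.1308  0.042 ] ang 101.83051315840504
roller [0.6151 0.0142 0.042 ] along -67.56475080346101 x 15.390282463985113
rear_top [ 0.6054 -0.0573  0.072 ] along -135.60057709882915 x -8.672821080494
front [ 0.5987 -0.0149  0.076 ] along -92.70575770741293 x -6.60106133147082
blockmid [ 0.6044 -0.0347  0.076 ] along -113.24440591816591 x -5.053478599670184
blue [0.5855 0.0524 0.042 ] along -24.12038621010538 x -5.656732436398089
yel [0.5903 0.0282 0.042 ] along -48.83138725318595 x -5.968467220711769
knob [ 0.6355 -0.1567  0.05  ] along -238.99193312175186 x 0.3479801743434461
bar [ 0.6018 -0.0064  0.042 ] along -85.03611870981969 x -1.781897916848842
1.0000000000000002
turn [-0.0009 -0.0007 -1.3725]
[ 0.6116 -0.0867  0.231 ] shift [ 528.0378 -354.154     0.0784]
```

Call:
{"op": "step_arm", "data": {"moves": [[45, -30, 0, 0, 0, -0.12, 0], [90, -60, 0, 0, 0, -0.24, 0], [135, -90, 0, 0, 0, -0.36, 0], [180, -119, 0, 0, 0, -0.48, 0], [220, -145, 0, 0, 0, -0.6, 0], [260, -172, 0, 0, 0, -0.72, 0], [300, -198, 0, 0, 0, -0.82, 0], [335, -221, 0, 0, 0, -0.92, 0]], "grip_force": 20}}

```text
clock: 1.0
tcp_pos: [0.4867, -0.2847, 0.2314]
orientation: [2.473, 1.937, -0.0]
contact_force: [1.2, -0.5, -0.1]
grip_width: -0.0
gripper_force: 0.0
```

```bash
cat >> h.py <<'E'
from scipy.spatial.transform import Rotation as Ro
def st():
    np.set_printoptions(precision=4,suppress=True)
    o=r.get_obs(); fr=np.load('fr.npy'); red,d=fr[:2],fr[2:]; x=np.array([d[1],-d[0]])
    q=o['tcp_pos'][:2]-red
    R=Ro.from_rotvec(o['orientation']); Rt=Ro.from_matrix(np.c_[np.r_[d,0],np.r_[x,0],[0,0,-1]])
    t=np.r_[red-d*.165+x*.004,.231]
    print(o['clock'],o['tcp_pos'],'along',q@d*1000,'x',q@x*1000-6,'F',o['contact_force'],'w',o['grip_width'])
    print('turn',(R.inv()*Rt).as_rotvec(),'shift',R.inv().apply(t-o['tcp_pos'])*1000)
E
python3 -c "
from h import *
st()"
```

```text
1.0 [ 0.4867 -0.2847  0.2314] along -333.8463876417029 x -171.55012010307263 F [ 1.2207 -0.5322 -0.1082] w -5.970103392380923e-06
turn [ 0.0001  0.0003 -0.4486] shift [225.671   79.5548   0.3973]
```

Call:
{"op": "step_arm", "data": {"moves": [[40, 14, 0, 0, 0, -0.09, 0], [80, 28, 0, 0, 0, -0.18, 0], [120, 42, 0, 0, 0, -0.27, 0], [160, 56, 0, 0, 0, -0.36, 0], [195, 69, 0, 0, 0, -0.449, 0], [225, 80, 0, 0, 0, -0.449, 0], [225, 80, 0, 0, 0, -0.449, 0]]}}

```text
clock: 1.7
tcp_pos: [0.6203, -0.0816, 0.2313]
orientation: [-1.975, -2.441, -0.006]
contact_force: [-0.7, 0.5, -0.5]
grip_width: -0.0004
gripper_force: 0.0
```

```bash
python3 -c "
from h import *
st(); grab('side','s1.png')"
```

```text
1.7 [ 0.6203 -0.0816  0.2313] along -162.40851188077357 x 0.8711915064282207 F [-0.6671  0.4944 -0.4886] w -0.00037529996211410513
turn [ 0.002  -0.0033  0.0039] shift [-2.5813 -2.8817  0.2576]
```

View pics/s1.png

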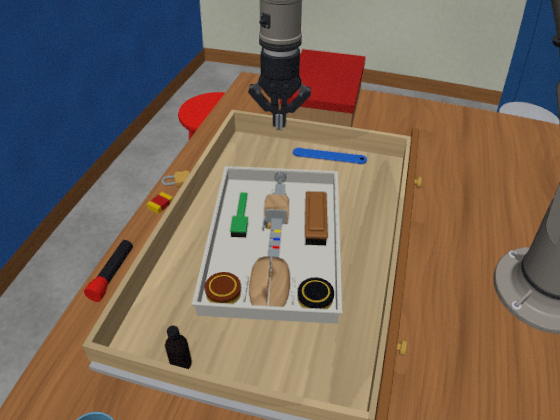

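The closed fingers hang above the tail of the bar, at about (278,125) in the side view. I'll descend behind the heel block.

Call:
{"op": "step_arm", "data": {"moves": [[-3, -2, 30, 0, 0, 0, 0], [-3, -2, 65, 0, 0, 0, 0], [-3, -2, 100, 0, 0, 0, 0], [-3, -2, 130, 0, 0, 0, 0], [-3, -2, 145, 0, 0, 0, 0], [-3, -2, 145, 0, 0, 0, 0], [-3, -2, 145, 0, 0, 0, 0]]}}

```text
clock: 2.45
tcp_pos: [0.6176, -0.0917, 0.0873]
orientation: [1.985, 2.434, 0.001]
contact_force: [0.2, 0.9, 0.6]
grip_width: -0.0002
gripper_force: 0.0
```

```bash
python3 -c "
from h import *
st(); f=grab('top'); g=grab('side')
c=f['image'][140:250,220:370,::-1]; c2=g['image'][160:300,200:350,::-1]
a=cv2.resize(c,(600,440),interpolation=3);b=cv2.resize(c2,(600,560),interpolation=3)
cv2.imwrite('pics/c2.png',cv2.resize(np.hstack([a,b[60:500]]),(800,293),interpolation=cv2.INTER_AREA))"
```

```text
2.45 [ 0.6176 -0.0917  0.0873] along -171.73685876531664 x -3.7874823322082496 F [0.1862 0.8558 0.6498] w -0.00022243773950027511
turn [ 0.0011  0.0006 -0.0042] shift [   6.6625    1.9177 -143.6719]
```

View pics/c2.png

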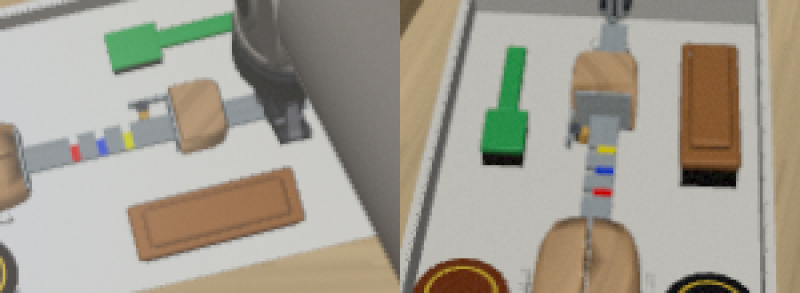

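The tip is centred behind the block with clear space on both sides. I'll descend to push height and approach.

Call:
{"op": "step_arm", "data": {"moves": [[2, 1, 15, 0, 0, 0, 0], [4, 1, 31, 0, 0, 0, 0], [6, 1, 31, 0, 0, 0, 0], [8, 1, 31, 0, 0, 0, 0], [10, 1, 31, 0, 0, 0, 0], [12, 1, 31, 0, 0, 0, 0], [12, 1, 31, 0, 0, 0, 0]]}}

```text
clock: 3.25
tcp_pos: [0.6159, -0.0787, 0.0558]
orientation: [1.984, 2.435, 0.001]
contact_force: [0.4, -0.2, 0.1]
grip_width: -0.0001
gripper_force: 0.0
```

Call:
{"op": "step_arm", "data": {"moves": [[2, 0, 0, 0, 0, 0, 0], [4, 0, 0, 0, 0, 0, 0], [6, 0, 0, 0, 0, 0, 0], [8, 0, 0, 0, 0, 0, 0], [10, 0, 0, 0, 0, 0, 0], [12, 0, 0, 0, 0, 0, 0], [12, 0, 0, 0, 0, 0, 0]]}}

```text
clock: 3.95
tcp_pos: [0.6131, -0.067, 0.0553]
orientation: [-1.984, -2.435, -0.0]
contact_force: [-0.1, -0.4, 0.4]
grip_width: 0.0002
gripper_force: 0.0
```

```bash
cat >> h.py <<'E'
def roll(f):
    hsv=cv2.cvtColor(f['image'],cv2.COLOR_RGB2HSV); H,S,V=[hsv[:,:,i].astype(int) for i in range(3)]
    fr=np.load('fr.npy');red,d=fr[:2],fr[2:];x=np.array([d[1],-d[0]])
    m=(H>12)&(H<24)&(S>130)&(V>90); out=[]
    vs,us=np.nonzero(m)
    for u,v in zip(us,vs):
        q=onplane(f,u,v,.042)[:2]-red; a,b=q@d*1000,q@x*1000-6
        if 9<b<24 and -85<a<30: out.append((a,b))
    out=np.array(out); print('roller n',len(out),out.mean(0) if len(out) else None, 'med',np.median(out,0) if len(out) else None)
E
python3 -c "
from h import *
st(); roll(grab('top')); roll(grab('side'))"
```

```text
3.95 [ 0.6131 -0.067   0.0553] along -146.67791337641657 x -3.14797241713491 F [-0.0876 -0.4401  0.3719] w 0.00018056300924845092
turn [-0.     -0.0001 -0.003 ] shift [ -18.3034    1.1951 -175.6888]
roller n 0 None med None
roller n 14 [-62.7213  13.882 ] med [-61.8211  13.7865]
```

Call:
{"op": "step_arm", "data": {"moves": [[1, 0, 0, 0, 0, 0, 0], [2, 0, 0, 0, 0, 0, 0], [3, 0, 0, 0, 0, 0, 0], [4, 0, 0, 0, 0, 0, 0], [5, 0, 0, 0, 0, 0, 0], [6, 0, 0, 0, 0, 0, 0], [7, 0, 0, 0, 0, 0, 0], [8, 0, 0, 0, 0, 0, 0]]}}

```text
clock: 4.85
tcp_pos: [0.6115, -0.0595, 0.0553]
orientation: [-1.985, -2.435, 0.0]
contact_force: [-0.1, -1.7, 0.3]
grip_width: -0.0003
gripper_force: 1.1
```

```bash
python3 -c "
from h import *
st(); f=grab('top'); roll(f); g=grab('side');roll(g)
c=f['image'][160:215,220:320,::-1]; c2=g['image'][180:265,230:330,::-1]
a=cv2.resize(c,(800,440),interpolation=3)[:, :400*2];b=cv2.resize(c2,(800,680),interpolation=3)
cv2.imwrite('pics/c3.png',cv2.resize(np.vstack([a,b]),(428,600),interpolation=cv2.INTER_AREA))"
```

```text
4.85 [ 0.6115 -0.0595  0.0553] along -139.02261672906758 x -3.2288596388335185 F [-0.136  -1.6626  0.3074] w -0.0002988637391652838
turn [-0.0002  0.0001 -0.0036] shift [ -25.9863    1.2917 -175.6926]
roller n 0 None med None
roller n 13 [-54.8017  13.7677] med [-55.3011  13.8833]
```

View pics/c3.png

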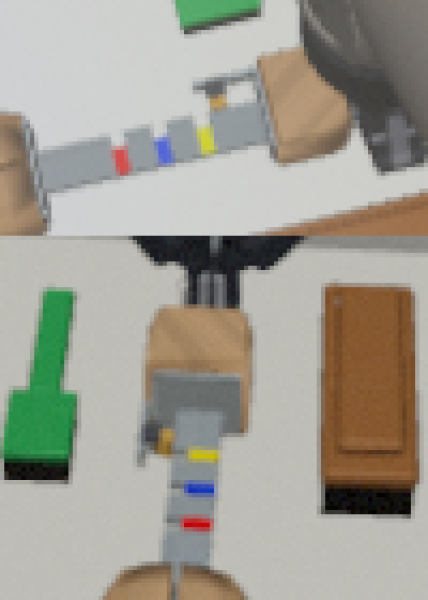

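In contact at 1.7 N and sliding. The roller in the top crop is at (217,98), just before yellow (207,138). I'll continue in small pushes.

Call:
{"op": "step_arm", "data": {"moves": [[1, 0, 0, 0, 0, 0, 0], [2, 0, 0, 0, 0, 0, 0], [3, 0, 0, 0, 0, 0, 0], [3, 0, 0, 0, 0, 0, 0]]}}

```text
clock: 5.35
tcp_pos: [0.6108, -0.0563, 0.0553]
orientation: [-1.984, -2.435, 0.0]
contact_force: [-0.3, -1.3, -0.3]
grip_width: 0.0001
gripper_force: 0.7
```

Call:
{"op": "step_arm", "data": {"moves": [[1, 0, 0, 0, 0, 0, 0], [2, 0, 0, 0, 0, 0, 0], [2, 0, 0, 0, 0, 0, 0]]}}

```text
clock: 5.65
tcp_pos: [0.6104, -0.0544, 0.0553]
orientation: [-1.985, -2.435, 0.0]
contact_force: [-1.1, -2.1, 0.4]
grip_width: -0.0002
gripper_force: 0.7
```

Call:
{"op": "step_arm", "data": {"moves": [[1, 0, 0, 0, 0, 0, 0], [2, 0, 0, 0, 0, 0, 0], [2, 0, 0, 0, 0, 0, 0]]}}

```text
clock: 5.95
tcp_pos: [0.6103, -0.0518, 0.0554]
orientation: [-1.984, -2.435, -0.002]
contact_force: [0.2, -0.7, 1.2]
grip_width: 0.0003
gripper_force: 0.0
```

```bash
python3 -c "
from h import *
st(); roll(grab('side'))"
```

```text
5.95 [ 0.6103 -0.0518  0.0554] along -131.21770372963917 x -2.769833778889251 F [ 0.2318 -0.7483  1.2116] w 0.00025587329340815974
turn [ 0.0006 -0.0008 -0.003 ] shift [ -33.6376    0.9822 -175.6739]
roller n 15 [-47.8195  13.9007] med [-46.3774  13.6035]
```

Call:
{"op": "step_arm", "data": {"moves": [[1, 0, 0, 0, 0, 0, 0], [2, 0, 0, 0, 0, 0, 0], [2, 0, 0, 0, 0, 0, 0]]}}

```text
clock: 6.3
tcp_pos: [0.6098, -0.0502, 0.0553]
orientation: [-1.984, -2.435, -0.001]
contact_force: [0.9, 0.9, -0.3]
grip_width: -0.0
gripper_force: 0.0
```

Call:
{"op": "step_arm", "data": {"moves": [[1, 0, 0, 0, 0, 0, 0], [2, 0, 0, 0, 0, 0, 0], [2, 0, 0, 0, 0, 0, 0]]}}

```text
clock: 6.6
tcp_pos: [0.6093, -0.0486, 0.0553]
orientation: [-1.985, -2.435, -0.0]
contact_force: [-0.7, -0.3, 1.0]
grip_width: -0.0
gripper_force: 0.0
```

Call:
{"op": "step_arm", "data": {"moves": [[1, 0, 0, 0, 0, 0, 0], [2, 0, 0, 0, 0, 0, 0], [2, 0, 0, 0, 0, 0, 0]]}}

```text
clock: 6.9
tcp_pos: [0.6092, -0.0482, 0.0554]
orientation: [1.985, 2.433, -0.001]
contact_force: [1.4, -5.1, -0.4]
grip_width: 0.0
gripper_force: 2.3
```

```bash
python3 -c "
from h import *
st(); roll(grab('side'))"
```

```text
6.9 [ 0.6092 -0.0482  0.0554] along -127.43014690900576 x -3.109975433171502 F [ 1.407  -5.0509 -0.4361] w 4.993254751594131e-05
turn [ 0.0002  0.0015 -0.0045] shift [ -37.8275    1.3142 -175.5812]
roller n 12 [-47.0811  12.1441] med [-46.4661  12.2517]
```

Call:
{"op": "step_arm", "data": {"moves": [[1, 0, 0, 0, 0, 0, 0], [2, 0, 0, 0, 0, 0, 0], [2, 0, 0, 0, 0, 0, 0]]}}

```text
clock: 7.25
tcp_pos: [0.6091, -0.0478, 0.0554]
orientation: [1.986, 2.431, -0.003]
contact_force: [2.4, -8.9, -1.6]
grip_width: -0.0002
gripper_force: 4.3
```

Call:
{"op": "step_arm", "data": {"moves": [[1, 0, 0, 0, 0, 0, 0], [2, 0, 0, 0, 0, 0, 0], [2, 0, 0, 0, 0, 0, 0]]}}

```text
clock: 7.55
tcp_pos: [0.6091, -0.0475, 0.0554]
orientation: [1.986, 2.429, -0.004]
contact_force: [3.4, -11.5, -1.7]
grip_width: -0.0002
gripper_force: 5.9
```

Call:
{"op": "step_arm", "data": {"moves": [[1, 0, 0, 0, 0, 0, 0], [2, 0, 0, 0, 0, 0, 0], [2, 0, 0, 0, 0, 0, 0]]}}

```text
clock: 7.85
tcp_pos: [0.6078, -0.0415, 0.0553]
orientation: [1.986, 2.434, -0.0]
contact_force: [-0.1, -2.2, 1.0]
grip_width: -0.0
gripper_force: 1.2
```

```bash
python3 -c "
from h import *
st(); roll(grab('side'))"
```

```text
7.85 [ 0.6078 -0.0415  0.0553] along -120.55287123695842 x -3.146675558942182 F [-0.1166 -2.1716  1.0355] w -1.9997219361897735e-06
turn [-0.      0.0002 -0.0043] shift [ -44.4827    1.3384 -175.6535]
roller n 15 [-37.1339  13.9336] med [-36.858   14.0705]
```

Out of the first notch at about 12 N, with 24 mm to the second.

Call:
{"op": "step_arm", "data": {"moves": [[1.5, 0, 0, 0, 0, 0, 0], [3, 0, 0, 0, 0, 0, 0], [4.5, 0, 0, 0, 0, 0, 0], [6, 0, 0, 0, 0, 0, 0], [7.5, 0, 0, 0, 0, 0, 0], [9, 0, 0, 0, 0, 0, 0], [10.5, 0, 0, 0, 0, 0, 0], [12, 0, 0, 0, 0, 0, 0]]}}

```text
clock: 8.7
tcp_pos: [0.6052, -0.0289, 0.0553]
orientation: [-1.985, -2.435, -0.0]
contact_force: [-0.9, -1.1, -0.2]
grip_width: 0.0001
gripper_force: 0.5
```

Call:
{"op": "step_arm", "data": {"moves": [[1, 0, 0, 0, 0, 0, 0], [2, 0, 0, 0, 0, 0, 0], [3, 0, 0, 0, 0, 0, 0], [4, 0, 0, 0, 0, 0, 0], [5, 0, 0, 0, 0, 0, 0], [5, 0, 0, 0, 0, 0, 0]]}}

```text
clock: 9.3
tcp_pos: [0.6046, -0.0248, 0.0554]
orientation: [1.985, 2.434, -0.0]
contact_force: [0.5, -1.3, -1.2]
grip_width: 0.0
gripper_force: 1.0
```

Call:
{"op": "step_arm", "data": {"moves": [[1, 0, 0, 0, 0, 0, 0], [2, 0, 0, 0, 0, 0, 0], [2, 0, 0, 0, 0, 0, 0]]}}

```text
clock: 9.6
tcp_pos: [0.6044, -0.0244, 0.0554]
orientation: [1.985, 2.432, -0.002]
contact_force: [3.1, -6.7, -1.5]
grip_width: -0.0
gripper_force: 3.0
```

```bash
python3 -c "
from h import *
st(); roll(grab('side'))"
```

```text
9.6 [ 0.6044 -0.0244  0.0554] along -103.17857318608331 x -2.9051844421394373 F [ 3.0577 -6.7051 -1.521 ] w -3.407095404744347e-05
turn [ 0.0004  0.0022 -0.005 ] shift [ -62.2098    1.2924 -175.5015]
roller n 12 [-23.2268  11.6022] med [-23.4959  11.5434]
```

Second notch, as predicted. I'll climb out.

Call:
{"op": "step_arm", "data": {"moves": [[1, 0, 0, 0, 0, 0, 0], [2, 0, 0, 0, 0, 0, 0], [2, 0, 0, 0, 0, 0, 0]]}}

```text
clock: 9.95
tcp_pos: [0.6044, -0.0242, 0.0554]
orientation: [1.986, 2.43, -0.003]
contact_force: [2.8, -8.9, -2.2]
grip_width: 0.0006
gripper_force: 4.7
```

Call:
{"op": "step_arm", "data": {"moves": [[1, 0, 0, 0, 0, 0, 0], [2, 0, 0, 0, 0, 0, 0], [2, 0, 0, 0, 0, 0, 0]]}}

```text
clock: 10.25
tcp_pos: [0.6039, -0.0223, 0.0554]
orientation: [1.987, 2.429, -0.003]
contact_force: [3.3, -6.5, -1.0]
grip_width: -0.0002
gripper_force: 3.3
```

Call:
{"op": "step_arm", "data": {"moves": [[0.5, 0, 0, 0, 0, 0, 0], [1, 0, 0, 0, 0, 0, 0], [1, 0, 0, 0, 0, 0, 0]]}}

```text
clock: 10.55
tcp_pos: [0.6029, -0.017, 0.0553]
orientation: [-1.984, -2.435, -0.001]
contact_force: [1.6, -1.3, -0.0]
grip_width: -0.0002
gripper_force: 1.0
```

```bash
python3 -c "
from h import *
st(); roll(grab('side'))"
```

```text
10.55 [ 0.6029 -0.017   0.0553] along -95.61693028043527 x -2.932480952663531 F [ 1.5972 -1.2849 -0.028 ] w -0.00022806493774273515
turn [ 0.0001 -0.0004 -0.0032] shift [ -69.3137    1.1757 -175.6891]
roller n 14 [-12.4272  13.8895] med [-12.7     14.1183]
```

Out of the second notch, about 16 mm to go. Slow approach to capture.

Call:
{"op": "step_arm", "data": {"moves": [[1.5, 0, 0, 0, 0, 0, 0], [3, 0, 0, 0, 0, 0, 0], [4.5, 0, 0, 0, 0, 0, 0], [6, 0, 0, 0, 0, 0, 0], [7.5, 0, 0, 0, 0, 0, 0], [9, 0, 0, 0, 0, 0, 0], [10, 0, 0, 0, 0, 0, 0], [10, 0, 0, 0, 0, 0, 0]]}}

```text
clock: 11.4
tcp_pos: [0.6007, -0.0072, 0.0553]
orientation: [-1.984, -2.435, -0.0]
contact_force: [0.1, -1.0, 0.7]
grip_width: -0.0
gripper_force: 0.5
```

Call:
{"op": "step_arm", "data": {"moves": [[0.5, 0, 0, 0, 0, 0, 0], [1, 0, 0, 0, 0, 0, 0], [1.5, 0, 0, 0, 0, 0, 0], [2, 0, 0, 0, 0, 0, 0], [2, 0, 0, 0, 0, 0, 0]]}}

```text
clock: 11.9
tcp_pos: [0.6003, -0.0051, 0.0553]
orientation: [-1.984, -2.435, -0.0]
contact_force: [-0.4, 0.0, -0.7]
grip_width: 0.0005
gripper_force: 0.1
```

Call:
{"op": "step_arm", "data": {"moves": [[0.5, 0, 0, 0, 0, 0, 0], [1, 0, 0, 0, 0, 0, 0], [1.5, 0, 0, 0, 0, 0, 0], [1.5, 0, 0, 0, 0, 0, 0]]}}

```text
clock: 12.3
tcp_pos: [0.6001, -0.0039, 0.0553]
orientation: [-1.985, -2.435, -0.0]
contact_force: [-0.7, -0.3, -0.3]
grip_width: -0.0003
gripper_force: 0.0
```

```bash
python3 -c "
from h import *
st(); roll(grab('side'))"
```

```text
12.3 [ 0.6001 -0.0039  0.0553] along -82.26818191664616 x -2.91426980784363 F [-0.6527 -0.32   -0.2621] w -0.000262832490033387
turn [ 0.     -0.0002 -0.0033] shift [ -82.6947    1.19   -175.7127]
roller n 13 [ 0.9429 11.4793] med [ 1.4215 11.3638]
```

The roller has dropped in: reading +0.9 mm against -23.2 and -47.1 at the other notches, x back to 11.5, force nil. I'll back off and lift.

Call:
{"op": "step_arm", "data": {"moves": [[-3, 0, 0, 0, 0, 0, 0], [-8, 0, 0, 0, 0, 0, 0], [-14, 0, 0, 0, 0, 0, 0], [-18, 0, 0, 0, 0, 0, 0], [-20, 0, -20, 0, 0, 0, 0], [-20, 0, -60, 0, 0, 0, 0], [-20, 0, -100, 0, 0, 0, 0], [-20, 0, -140, 0, 0, 0, 0]]}}

```text
clock: 13.15
tcp_pos: [0.604, -0.0243, 0.1967]
orientation: [-1.985, -2.434, 0.0]
contact_force: [0.4, -0.8, -0.1]
grip_width: 0.0001
gripper_force: 0.0
```

Call:
{"op": "step_arm", "data": {"moves": [[-30, 0, -10, 0, 0, 0, 0], [-60, 0, -20, 0, 0, 0, 0], [-60, 0, -20, 0, 0, 0, 0], [-60, 0, -20, 0, 0, 0, 0]]}}

```text
clock: 13.55
tcp_pos: [0.6162, -0.0838, 0.2153]
orientation: [1.988, 2.433, 0.0]
contact_force: [0.4, 0.8, 0.1]
grip_width: -0.0
gripper_force: 0.0
```

```bash
python3 -c "
from h import *
st(); g=grab('side');f=grab('top');roll(g)
a=cv2.resize(f['image'][140:260,170:330,::-1],(640,480),interpolation=3)
b=cv2.resize(g['image'][170:310,200:350,::-1],(514,480),interpolation=3)
cv2.imwrite('pics/end.png',cv2.resize(np.hstack([a,b]),(800,333)))"
```

```text
13.55 [ 0.6162 -0.0838  0.2153] along -163.76380912998548 x -3.541008563866823 F [0.393  0.7896 0.0916] w -2.5300587375444905e-05
turn [ 0.0001  0.0001 -0.0058] shift [ -1.2292   1.5504 -15.6671]
roller n 13 [ 0.9429 11.4793] med [ 1.4215 11.3638]
```

View pics/end.png

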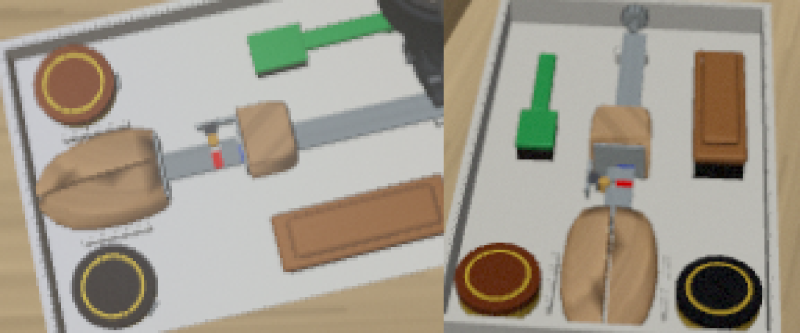

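The roller at (213,138) in the top crop is level with the red stripe at (217,158). Everything else is undisturbed and the arm is clear.

```bash
python3 -c "
from bench import r
print(r.hand_in())"
```

```text
the job is handed in; nothing more can be done
None
```

The heel block was pushed to the red notch and left there: the roller has clicked in level with the red mark, the highest push force seen was about 12 N, nothing else was moved, the arm was clear, and the job was handed in (no verdict was returned).

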